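Seal a pill tin in the ratchet clamp

ROBOT

A 6-joint arm with a two-finger parallel gripper is mounted at the origin on the work surface. World frame = base frame: x ahead of the robot, y to its left, z up, the work surface at z = 0. Lengths are in m, angles in rad, forces in N, time in s.
With the tool pointing down it reaches from about 0.375 to 0.9 m from the base axis. Payload 3.1 kg.
Tool frame: the origin (TCP) lies between the finger pads; the fingertips stand 8 mm ahead of it and the grasp point (between the pads) lies 11 mm behind it; z points along the fingers, y is the line along which they close (so a half turn about z gives the same grasp; the last joint's range is limited). The gripper opens to 87 mm and grips with 3 to 60 N. Pads are 19 mm wide; open, the fingers measure 117 mm over their backs; the gripper's body (75 mm by 190 mm) begins 51 mm behind the grasp point.
Start: joints at [1.065, 0.527, 1.433, -0, 1.181, -0.178], TCP at [0.201, 0.592, 0.231] pointing down, gripper open.
Joint ranges: [-3.08, 3.08], [-0.75, 2.2], [0.22, 2.44], [-1.43, 4.57], [0, 2.65], [-2.85, 2.85]. Speed limits (rad/s): [2.79, 2.79, 3.14, 3.14, 3.14, 3.14].

INTERFACE

Orientations are given as a unit quaternion [x, y, z, w].
In Python, from rig import robot, vision, job gives the robot as it stands.
- The arm moves only by the shell command python3 -m handwheel 'ROWS' [OPENING] [FORCE]. ROWS is JSON, a list of rows, each a list of 4 numbers: the shift along the tool's x, y, z as a fraction of full scale, then the turn about the tool's z as a fraction of full scale. A call has 1 to 20 rows; each row is the pose to reach, as a shift and turn from the pose commanded when the call began, along the tool's axes at that moment, turning the shorter way round; what a row does not reach only later rows make up. Full scale, the value 1, is 300 mm for a shift and 2 pi rad for a turn. A row lasts 1/12 s, in which the tool goes at most 41.7 mm and 7.16 degrees, less where a joint would pass 70% of its speed; a pose out of reach is approached as far as the arm can. A call with a number of a shift or a turn outside -1 to 1 is refused whole. A call with a gripper value outside its range is refused whole. OPENING is the opening in per cent of the stroke, from 0 (shut) to 100 (fully open), set as the call begins (- or left out, the last holds). The fingers move at their own pace and stop on an object; FORCE is the grip in N (left out, the last holds). Time passes only in rows, so rows that repeat a pose let the fingers close. It gives the time, the measured TCP pose, the force, the opening and the grip force at its end, in the units of the state.
- robot.get_obs(): the state, without advancing time (a new reading comes with each control period).
- vision.camera(name): name is "scene" or "top" or "wrist"; returns a dict with "frame" (480x640x3 uint8, red, green, blue), "K" (3x3 intrinsics, pixels), "k1" (the pictures are not rectified: a ray, as slopes to the right and down, at radius r is drawn at 1 + k1 r^2 times it, then the intrinsics apply), "cam_to_world" (4x4, takes a point from camera to world coordinates); the wrist camera has in their place "hand_eye" (4x4, takes a point from camera to tool coordinates, whose origin is the TCP and whose axes are the flange's). Camera axes: x right, y down, z forward; pixel columns grow to the right and rows downward; lengths in m; the calibration is good to about 2 mm. A picture is of the moment at which its call begins: read the wrist's pose just before it. There is no depth.
- job.hand_in(): hands the job in; it is judged then, once.
Trained networks look in the newest picture that a camera, given by its name, has taken for a name from the list of things; names that differ only in an ending like _2 or _b are one class to them, and where a whole thing is asked for, a point or a joint stands for the part that bears it (a point fixed in the world has none). Each returns a list of dicts, best first, with "conf" (0 to 1); they miss things now and then, are a little off and sometimes report something else, mostly with a low value. They report only what shows in the picture. A call takes as long as a camera call. They do not tell look-alikes from the thing itself.
- vision.look_for(camera, label): "point" ([row, column] in pixels, amid what is visible of it).
- vision.outline_of(camera, label): "mask" (480x640 bool, what is visible of it) and "point" ([row, column] in pixels, amid what is visible of it).
The state is a dict: "time": time; "q": joint angles; "joint_velocities": joint speeds; "joint_torque": joint torques, N m; "position": TCP position; "tool_rot": TCP orientation; "ft_force": force on the tool from outside, world axes, zero at the start; "moment": the same for the moment, N m; "grip_width": finger opening in m; "grip_force": force on a finger pad.
Only numpy, scipy, OpenCV 4.12 (cv2) and the standard library are available. Lean on these libraries where they do the work, as an engineer would, in place of code of your own. Each camera call takes 0.05 s, during which the arm holds its last target. There are 200 camera calls.

TASK

Seal the pill tin lying in the bench clamp: push the red handle in until the orange stopper is fully home, finishing with a firm push of about 23 N (never over 30 N), and take your hand off so that the ratchet alone holds the clamp shut for a full second. Then press the red handle down to free the ratchet teeth and let the clamp spring fully open, leaving the sealed tin in its cradle. Leave the other things on the table where they are.

Things in the scene. Friction and masses are not known exactly. Their poses are not given: they have to be found in the camera images.
- clamp: Bench clamp like big ratchet forceps lying flat, fixed on a green plate 250 x 110 x 12 mm. Origin: on the table under the pivot; x from handles (-x) to jaws (+x), y left, z up. Steel arms 75 mm above the table. The half with the black paddle (x -150, y -46 mm) is bolted down; only the red half moves. Nothing is in the way beside (+y), above or below the red paddle.
- jaw_arm (a joint): Closing angle of the moving half about the vertical pivot: 0 = sprung fully open; grows as the red paddle goes to clamp -y. Ratchet teeth (between the handles at x -112 mm) catch at 0.10, 0.145, 0.19, 0.235 rad (7 mm apart at the paddle); let go, it falls back to the last one passed. The stopper comes home anywhere from 0.13 to 0.29: the back stop's depth differs unseen, so feel for it.
- paddle (a point): Centre of the top of the red paddle, 50 mm (along the clamp) x 26 x 12 mm thick, top 81 mm above the table, at clamp x -150, y +42 mm when open; swings about the pivot. Push its outer (+y) side: 3 to 19 N moves it, rising and falling as teeth pass; once the stopper is home the push climbs steeply. 22 N is surely home; over 30 N damages the clamp.
- handle_end (a point): Mid of the end face of the red paddle, clamp x -175, y +42, z 75 mm when open. The handle is springy up and down: pressing the middle of the paddle's top straight down 4 to 8 mm (3 to 6 N) frees the teeth; at 9 mm it bottoms hard. The paddle is slick and springs out to clamp +y from under the finger by itself; then lift straight up, without following it sideways.
- tin: Aluminium pill tin, 32 mm across, 38 mm long, lying loose in the clamp's V cradle along clamp y, axis 72 mm above the table at clamp x +85 mm. Origin: centre of its closed end, which faces clamp +y and a brass screwed back stop (up to 16 mm of play before it touches). Tin y points from mouth to closed end.
- stopper_face (a point): Centre of the outer face of the orange push-in stopper (31 mm across) in the tin's mouth, at tin y -45 to -47 mm at the start (7 to 9 mm out of the mouth), -40 mm fully home (2 mm out). It takes about 10 N to push in and stays where left. The moving jaw's round black nose pushes it.
- bowl: Steel bowl, 110 mm across, 40 mm high, standing loose; origin centre of its underside. Leave alone.
- jar: Amber glass jar with black cap, 52 mm across, 75 mm high, standing loose; origin centre of its underside. Leave alone.
- sealed_tin: A tin sealed earlier, standing upright, 32 mm across, 40 mm high; origin centre of its underside. Leave alone.
Not all that is in view belongs to the job. Leave any blue look-alike of the tin alone.

How it is judged:
By the outcome, as a careful person would: the job done as asked, in the order asked, and still so for the second after the job is handed in, with the robot touching nothing.
It also fails if it takes over 72 s, if anything falls off the work surface, if the arm or the gripper's body presses on something with over 40 N, if the wrist force passes 120 N, or if a joint passes its speed limit or range.

## Working session

There is one attempt and no reset: what is moved stays moved. The work goes in short steps, Python scripts to look and compute and a shell command to move; the robot and the scene stay as the last step left them, time stands still between calls to the robot, and variables do not carry over. Pictures are saved under pics/ and viewed, at most 10 in all, crops included, and the job is handed in when it is done.

```bash
mkdir -p pics; ls; cat > h.py <<'E'
import numpy as np, cv2, json
from rig import robot, vision, job
from scipy.spatial.transform import Rotation as R
def T(cam,d,obs=None):
    if cam!='wrist': return np.array(d['cam_to_world'])
    M=np.eye(4); M[:3,:3]=R.from_quat(obs['tool_rot']).as_matrix(); M[:3,3]=obs['position']
    return M@np.array(d['hand_eye'])
def undist(d,rc):
    K=np.array(d['K']); u=(rc[1]-K[0,2])/K[0,0]; v=(rc[0]-K[1,2])/K[1,1]
    s=1.0
    for _ in range(30):
        r2=(u*u+v*v)/s**2; s=1+d['k1']*r2
    return np.array([u/s,v/s,1])
def onz(d,M,rc,z):
    r=M[:3,:3]@undist(d,rc); o=M[:3,3]; return o+r*(z-o[2])/r[2]
def proj(d,M,p):
    c=np.linalg.inv(M)@np.append(p,1); u,v=c[0]/c[2],c[1]/c[2]; f=1+d['k1']*(u*u+v*v); K=np.array(d['K'])
    return np.array([K[1,1]*v*f+K[1,2],K[0,0]*u*f+K[0,2]])
E
python3 - <<'E'
from h import *
o=robot.get_obs(); print(o['time'],o['position'],o['tool_rot'],o['ft_force'])
zs=dict(clamp=.0,paddle=.081,handle_end=.075,tin=.072,stopper_face=.072,bowl=.02,jar=.04,sealed_tin=.02)
for c in ['top','scene']:
    d=vision.camera(c); cv2.imwrite(f'pics/{c}0.png',d['frame'][:,:,::-1]); M=T(c,d)
    print(c,M[:3,3].round(3),d['K'][0][0],d['k1'])
    for n,z in zs.items():
        for r in vision.look_for(c,n)[:2]: print(n,np.round(r['point']),round(r['conf'],2),onz(d,M,r['point'],z).round(4))
E
```

```text
pics
0.0 [0.20024635 0.59129835 0.22959396] [ 1.62664108e-01  9.86680927e-01 -1.00488024e-03 -3.56560912e-04] [ 0.07152807 -0.76329967  0.73068926]
top [0.464 0.03  0.764] 443.39534749656156 -0.06885718436843119
clamp [246. 326.] 0.59 [ 0.6058 -0.0168  0.    ]
clamp [178. 312.] 0.59 [ 0.7345 -0.0143  0.    ]
paddle [305. 329.] 0.63 [0.5007 0.0009 0.081 ]
paddle [175. 388.] 0.32 [ 0.6893 -0.1322  0.081 ]
tin [180. 298.] 0.92 [0.7097 0.0119 0.072 ]
tin [158. 228.] 0.64 [0.7707 0.1207 0.072 ]
stopper_face [146. 224.] 0.58 [0.7934 0.1247 0.072 ]
stopper_face [207. 204.] 0.56 [0.6926 0.1712 0.072 ]
bowl [261. 436.] 0.95 [ 0.5438 -0.1946  0.02  ]
jar [175. 386.] 0.82 [ 0.7033 -0.1396  0.04  ]
sealed_tin [250. 244.] 0.92 [0.6207 0.1242 0.02  ]
scene [0.946 0.356 0.633] 535.4217932300348 -0.045428204919773806
clamp [267. 303.] 0.95 [ 0.6001 -0.0227  0.    ]
paddle [215. 356.] 0.94 [0.5221 0.0077 0.081 ]
handle_end [216. 359.] 0.89 [0.5161 0.0087 0.075 ]
tin [386. 348.] 0.84 [0.7217 0.1829 0.072 ]
tin [418. 272.] 0.8 [0.809  0.1517 0.072 ]
stopper_face [397. 355.] 0.84 [0.7254 0.197  0.072 ]
stopper_face [282. 248.] 0.69 [ 0.7085 -0.0123  0.072 ]
bowl [184. 261.] 0.6 [ 0.5387 -0.1927  0.02  ]
bowl [334. 370.] 0.31 [0.6252 0.134  0.02  ]
jar [244. 198.] 0.77 [ 0.7046 -0.1386  0.04  ]
sealed_tin [332. 368.] 0.57 [0.6243 0.131  0.02  ]
```

View pics/top0.png

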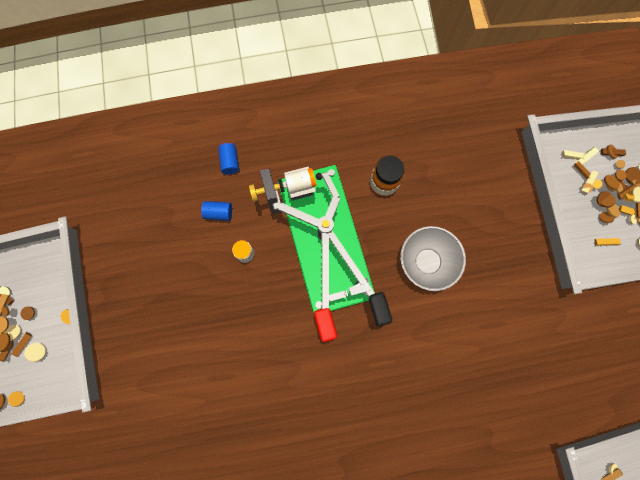

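View pics/scene0.png

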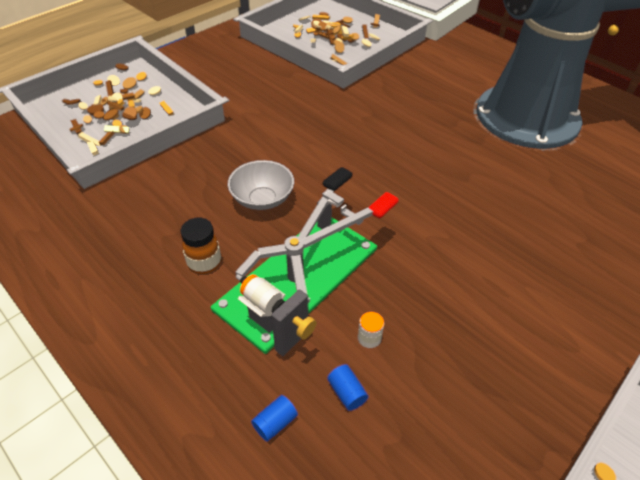

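The top view shows the red paddle at about (row 325, col 325), the black paddle at (309, 380), the pivot at (225, 326) and the real white tin in the cradle at (181, 299). The blue look-alikes are at (158, 228) and (211, 216), and the sealed tin is at (250, 243).

```bash
cat > loc.py <<'E'
from h import *
def red(f):
    h=cv2.cvtColor(f,cv2.COLOR_RGB2HSV); return (((h[...,0]<5)|(h[...,0]>175))&(h[...,1]>200)&(h[...,2]>110))
def green(f):
    h=cv2.cvtColor(f,cv2.COLOR_RGB2HSV); return ((abs(h[...,0].astype(int)-65)<15)&(h[...,1]>150)&(h[...,2]>60))
def big(m):
    n,l,s,c=cv2.connectedComponentsWithStats(m.astype(np.uint8)); i=1+np.argmax(s[1:,4]); return l==i
E
python3 - <<'E'
from loc import *
from scipy.optimize import least_squares
D={c:vision.camera(c) for c in ['top','scene']}
obs=[]
def boxmask(d,M,Tw,c,s):
    P=[proj(d,M,(Tw@np.append(np.array(c)+np.array(s)/2*np.array([a,b,e]),1))[:3])[::-1] for a in(-1,1) for b in(-1,1) for e in(-1,1)]
    m=np.zeros((480,640),np.uint8); cv2.fillConvexPoly(m,cv2.convexHull(np.array(P,np.float32)).round().astype(int),1); return m
def hull(d,M,Tw,c,s):
    P=[proj(d,M,(Tw@np.append(np.array(c)+np.array(s)/2*np.array([a,b,e]),1))[:3])[::-1] for a in(-1,1) for b in(-1,1) for e in(-1,1)]
    h=cv2.convexHull(np.array(P,np.float32)); m=cv2.moments(h); return np.array([m['m10']/m['m00'],m['m01']/m['m00']])
meas={}
for c,d in D.items():
    f=d['frame']; r=big(red(f)); ys,xs=np.nonzero(r); print(c,'red',r.sum(),ys.min(),ys.max(),xs.min(),xs.max())
    g=big(green(f)); pts=np.argwhere(green(f)); hg=cv2.convexHull(np.argwhere(g)[:,::-1].astype(np.float32))
    W=np.array([onz(d,T(c,d),p[0][::-1],.012)[:2] for p in hg],np.float32)
    rr=cv2.minAreaRect(W*1000); print('plate',rr)
    mo=cv2.moments(cv2.convexHull(np.argwhere(r)[:,::-1].astype(np.float32))); meas[c]=np.array([mo['m10']/mo['m00'],mo['m01']/mo['m00']])
    print(meas[c],onz(d,T(c,d),meas[c][::-1],.078))
# paddle pose fit (x,y,z), yaw from plate later
def pose(x,y,yaw):
    M=np.eye(4); M[:3,:3]=R.from_euler('z',yaw).as_matrix(); M[:2,3]=x,y; return M
for yaw in (0.2,0.3):
    s=least_squares(lambda v:np.concatenate([hull(D[c],T(c,D[c]),pose(v[0],v[1],yaw),[0,0,v[2]],[.05,.026,.012])-meas[c] for c in D]),[.51,0,.075])
    print(yaw,s.x,s.fun)
E
```

```text
top red 230 309 341 314 336
plate ((630.0205078125, -16.076377868652344), (228.85508728027344, 108.71515655517578), 5.071608543395996)
[324.99613153 324.76112186] [0.47242874 0.01257322 0.078     ]
scene red 425 192 217 369 398
plate ((577.558837890625, -0.19350051879882812), (161.3202362060547, 82.61030578613281), 4.9744391441345215)
[383.19527811 204.31252501] [0.47451773 0.01821926 0.078     ]
0.2 [0.47136103 0.01431831 0.07411479] [-0.95414605  1.02148877 -1.01007746 -0.27641117]
0.3 [0.47244908 0.01498029 0.07475152] [-1.49942218  0.37390625 -1.11094228  0.02201792]
```

```bash
python3 - <<'E'
from loc import *
d=vision.camera('top'); M=T('top',d); f=d['frame']
g=big(green(f)).astype(np.uint8); 
hg=cv2.convexHull(np.argwhere(g)[:,::-1].astype(np.float32)); W=np.array([onz(d,M,p[0][::-1],.012)[:2] for p in hg]); print((W*1000).round().tolist())
h=cv2.cvtColor(f,cv2.COLOR_RGB2HSV); b=(f.max(2)<45); b[:290]=0;b[330:]=0;b[:,:365]=0;b[:,395:]=0
n=np.argwhere(big(b)); print('black',n.mean(0),len(n),onz(d,M,n.mean(0),.078))
w=f[212:238,313:339]; hh=h[212:238,313:339]; y=(abs(hh[...,0].astype(int)-22)<8)&(hh[...,1]>110)&(hh[...,2]>120); n=np.argwhere(y)+[212,313]; print('pivot',n.mean(0),len(n),onz(d,M,n.mean(0),.085))
cr=cv2.resize(f[150:350,250:410][:,:,::-1],None,fx=3.75,fy=3,interpolation=cv2.INTER_CUBIC); cr=cv2.resize(f[150:350,250:410][:,:,::-1],None,fx=3,fy=3,interpolation=cv2.INTER_CUBIC); cv2.imwrite('pics/crop1.png',cr)
E
```

```text
[[521.0, -79.0], [694.0, 41.0], [698.0, 44.0], [704.0, 45.0], [711.0, 45.0], [715.0, 45.0], [721.0, 38.0], [745.0, -20.0], [746.0, -34.0], [748.0, -56.0], [748.0, -59.0], [738.0, -61.0], [644.0, -69.0], [601.0, -73.0], [583.0, -75.0], [535.0, -79.0], [522.0, -80.0]]
black [312.01538462 373.8       ] 65 [ 0.47768553 -0.06447879  0.078     ]
pivot [223.20454545 325.11363636] 44 [ 0.6270717  -0.01667873  0.085     ]
```

View pics/crop1.png

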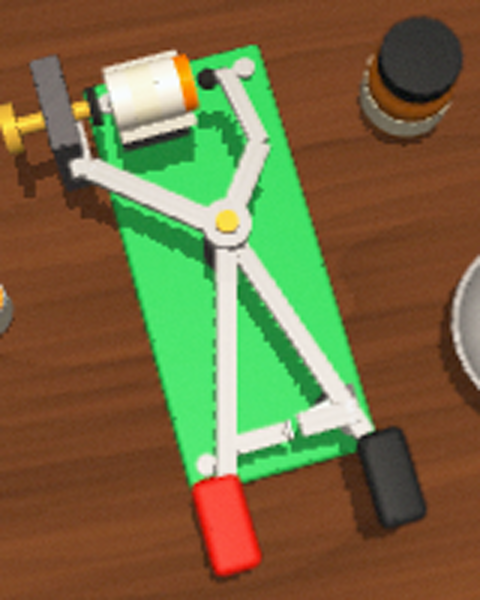

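The crop shows the yellow pivot bolt at about (224, 326), the red paddle at (325, 326), the stop screw left of the white tin, and the orange stopper facing the black nose at (176, 319). The measured paddle (0.472, 0.013) agrees to about 2 mm with the pose from the pivot (0.627, -0.017) and a yaw of about 0.09. I'll approach beside the paddle with the fingers shut and tool x along clamp +y.

```bash
python3 -m handwheel '[[-0.7,-0.69,0,0.1837],[-0.7,-0.69,0,0.1837],[-0.7,-0.69,0,0.1837],[-0.7,-0.69,0,0.1837],[-0.7,-0.69,0,0.1837],[-0.7,-0.69,0,0.1837],[-0.7,-0.69,0,0.1837],[-0.7,-0.69,0,0.1837],[-0.7,-0.69,0,0.1837],[-0.7,-0.69,0,0.1837],[-0.7,-0.69,0,0.1837],[-0.7,-0.69,0,0.1837]]' 0 20
python3 - <<'E'
from h import *
o=robot.get_obs(); Rm=R.from_quat(o['tool_rot']).as_matrix(); print(o['position'],Rm.round(3).tolist(),o['ft_force'].round(2) if hasattr(o['ft_force'],'round') else o['ft_force'],o['grip_width'])
print('delta tool /0.3',Rm.T@(np.array([.467,.064,.16])-o['position'])/.3)
E
```

```text
time: 2.05
position: [0.3332, 0.3284, 0.2307]
tool_rot: [0.674, 0.738, 0.0, 0.0]
ft_force: [0.4, -0.2, 0.6]
grip_width: 0.0152
grip_force: 0.0
[0.33318094 0.32841799 0.2307069 ] [[-0.091, 0.996, 0.0], [0.996, 0.091, 0.0], [0.0, 0.0, -1.0]] [ 0.43 -0.25  0.61] 0.01516917058384923
delta tool /0.3 [-0.91818906  0.36436377  0.23567855]
```

```bash
python3 -m handwheel '[[-0.918,0.364,0.1,0],[-0.918,0.364,0.1,0],[-0.918,0.364,0.1,0],[-0.918,0.364,0.1,0],[-0.918,0.364,0.1,0],[-0.918,0.364,0.1,0],[-0.918,0.364,0.1,0],[-0.918,0.364,0.1,0],[-0.918,0.364,0.1,0],[-0.918,0.364,0.1,0]]'
python3 - <<'E'
from loc import *
o=robot.get_obs(); Rm=R.from_quat(o['tool_rot']).as_matrix(); print(o['position'],o['ft_force'])
d=vision.camera('wrist'); M=T('wrist',d,o); f=d['frame']; cv2.imwrite('pics/w1.png',f[:,:,::-1])
r=red(f); print(r.sum())
if r.sum()>200:
    r=big(r); h=cv2.convexHull(np.argwhere(r)[:,::-1].astype(np.float32))
    W=np.array([onz(d,M,p[0][::-1],.081)[:2] for p in h],np.float32); print(cv2.minAreaRect(W*1000))
    m=cv2.moments(h); print(onz(d,M,[m['m01']/m['m00'],m['m10']/m['m00']],.081))
for n in('paddle',): print([ (x['point'],x['conf'],onz(d,M,x['point'],.081)) for x in vision.look_for('wrist',n)[:2]])
E
```

```text
time: 2.88
position: [0.466, 0.0642, 0.2003]
tool_rot: [0.675, 0.738, -0.0, -0.001]
ft_force: [-1.0, -0.2, 0.0]
grip_width: 0.0003
grip_force: 0.0
[0.46595506 0.0642392  0.20031018] [-0.99638303 -0.16173636  0.03525005]
0
[([273.0, 345.7], 0.47, array([0.48895158, 0.0286457 , 0.081     ]))]
```

View pics/w1.png

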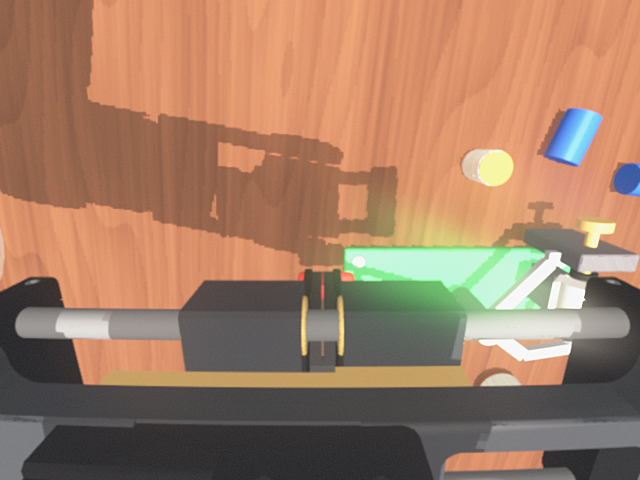

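The wrist view shows the red paddle peeking out on both sides of the shut fingers (cols 300–352, row 277), centred on them along the clamp. The side is clear for descending, so I go down to TCP z 0.063.

```bash
python3 -m handwheel '[[0,0,0.1,0],[0,0,0.2,0],[0,0,0.3,0],[0,0,0.4,0],[0,0,0.457,0],[0,0,0.457,0]]'
python3 -m handwheel '[[-0.04,0,0,0],[-0.055,0,0,0],[-0.06,0,0,0],[-0.065,0,0,0],[-0.07,0,0,0],[-0.07,0,0,0]]'
python3 -m handwheel '[[-0.007,0,0,0],[-0.014,0,0,0],[-0.014,0,0,0]]'
python3 -m handwheel '[[-0.007,0,0,0],[-0.014,0,0,0],[-0.014,0,0,0]]'
```

```text
time: 3.48
position: [0.4634, 0.0659, 0.0608]
tool_rot: [0.674, 0.739, -0.002, -0.003]
ft_force: [-0.6, -0.1, 0.4]
grip_width: 0.0003
grip_force: 0.0
time: 3.98
position: [0.4687, 0.0431, 0.0641]
tool_rot: [0.675, 0.738, 0.0, 0.001]
ft_force: [0.3, -0.2, -0.1]
grip_width: 0.0009
grip_force: 0.0
time: 4.23
position: [0.4689, 0.0386, 0.0636]
tool_rot: [0.675, 0.738, 0.0, 0.0]
ft_force: [-0.5, -0.1, 0.3]
grip_width: 0.0004
grip_force: 0.0
time: 4.48
position: [0.4684, 0.0348, 0.0633]
tool_rot: [0.675, 0.738, -0.0, -0.001]
ft_force: [-0.7, 2.9, 0.7]
grip_width: -0.0001
grip_force: 1.5
```

```bash
python3 -m handwheel '[[-0.01,-0.002,0,-0.003],[-0.02,-0.004,0,-0.006],[-0.027,-0.006,0,-0.008],[-0.027,-0.006,0,-0.008]]'
python3 -m handwheel '[[-0.01,-0.002,0,-0.003],[-0.02,-0.004,0,-0.006],[-0.02,-0.004,0,-0.006]]'
python3 - <<'E'
from loc import *
o=robot.get_obs(); d=vision.camera('top'); f=d['frame']; print(o['position'],o['ft_force'],R.from_quat(o['tool_rot']).as_matrix()[:2,1])
cv2.imwrite('pics/t2.png',cv2.resize(f[150:350,250:410][:,:,::-1],None,fx=3,fy=3,interpolation=cv2.INTER_CUBIC))
E
```

```text
time: 4.82
position: [0.4664, 0.027, 0.0631]
tool_rot: [0.656, 0.755, -0.001, -0.002]
ft_force: [-2.2, 5.7, 0.9]
grip_width: 0.0006
grip_force: 2.4
time: 5.07
position: [0.4657, 0.021, 0.063]
tool_rot: [0.641, 0.767, -0.001, -0.002]
ft_force: [-2.1, 4.2, -0.1]
grip_width: 0.0008
grip_force: 2.2
[0.46567179 0.02103109 0.0630366 ] [-2.05431913  4.23571109 -0.10110463] [0.98418031 0.17712801]
```

View pics/t2.png

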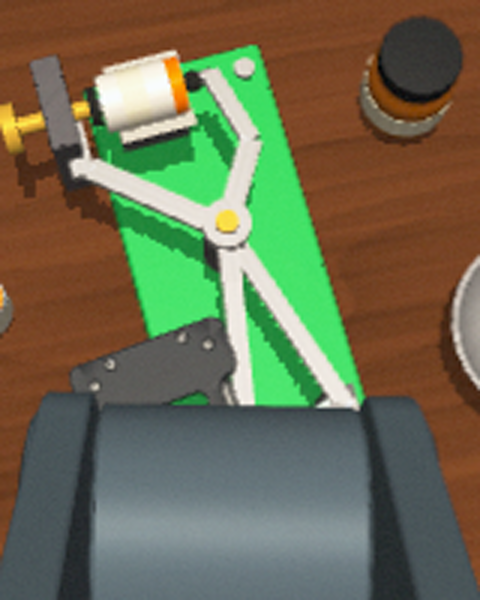

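The moving arm has swung, the nose (crop (82, 193)) is touching the orange stopper, and the tin is against the brass stop. I carry on in small steps and watch the push.

```bash
python3 -m handwheel '[[-0.005,-0.001,0,-0.0015],[-0.01,-0.002,0,-0.003],[-0.01,-0.002,0,-0.003]]'
python3 -m handwheel '[[-0.005,-0.001,0,-0.0015],[-0.005,-0.001,0,-0.0015]]'
python3 -m handwheel '[[-0.005,-0.001,0,-0.0015],[-0.005,-0.001,0,-0.0015]]'
python3 -m handwheel '[[-0.003,0,0,-0.001],[-0.003,0,0,-0.001]]'
```

```text
time: 5.37
position: [0.4653, 0.0184, 0.063]
tool_rot: [0.635, 0.773, -0.001, -0.003]
ft_force: [-2.8, 8.0, -0.9]
grip_width: 0.0005
grip_force: 3.6
time: 5.53
position: [0.4651, 0.0176, 0.063]
tool_rot: [0.631, 0.776, -0.0, -0.003]
ft_force: [-2.8, 9.3, -0.4]
grip_width: 0.0005
grip_force: 5.2
time: 5.7
position: [0.4649, 0.0163, 0.063]
tool_rot: [0.628, 0.779, -0.0, -0.003]
ft_force: [-3.5, 11.5, 0.5]
grip_width: 0.0003
grip_force: 5.8
time: 5.87
position: [0.4647, 0.0159, 0.0629]
tool_rot: [0.625, 0.78, -0.0, -0.004]
ft_force: [-2.7, 13.6, 0.2]
grip_width: 0.0005
grip_force: 6.6
```

```bash
python3 -m handwheel '[[-0.004,-0.001,0,-0.001],[-0.004,-0.001,0,-0.001]]'
python3 -m handwheel '[[-0.004,-0.001,0,-0.001],[-0.004,-0.001,0,-0.001]]'
python3 -m handwheel '[[-0.004,-0.001,0,-0.001],[-0.004,-0.001,0,-0.001]]'
```

```text
time: 6.03
position: [0.4645, 0.0141, 0.0629]
tool_rot: [0.622, 0.783, -0.001, -0.004]
ft_force: [-4.0, 8.6, 0.8]
grip_width: 0.0005
grip_force: 4.5
time: 6.2
position: [0.4643, 0.013, 0.0628]
tool_rot: [0.62, 0.785, -0.001, -0.004]
ft_force: [-3.7, 9.4, -0.5]
grip_width: 0.0007
grip_force: 5.4
time: 6.37
position: [0.4641, 0.012, 0.0628]
tool_rot: [0.618, 0.786, -0.001, -0.004]
ft_force: [-2.9, 10.7, 0.4]
grip_width: 0.0003
grip_force: 5.8
```

```bash
python3 -m handwheel '[[-0.003,0,0,-0.001],[-0.003,0,0,-0.001]]'
```

```text
time: 6.53
position: [0.464, 0.0113, 0.0628]
tool_rot: [0.615, 0.788, -0.001, -0.005]
ft_force: [-4.4, 10.6, 1.0]
grip_width: 0.0005
grip_force: 6.1
```

```bash
python3 -m handwheel '[[-0.004,-0.001,0,-0.001],[-0.004,-0.001,0,-0.001]]'
python3 -m handwheel '[[-0.004,-0.001,0,-0.001],[-0.004,-0.001,0,-0.001]]'
```

```text
time: 6.7
position: [0.4638, 0.0103, 0.0628]
tool_rot: [0.613, 0.79, -0.001, -0.005]
ft_force: [-4.5, 12.7, 1.1]
grip_width: 0.0005
grip_force: 6.5
time: 6.87
position: [0.4636, 0.009, 0.0627]
tool_rot: [0.61, 0.792, -0.001, -0.005]
ft_force: [-4.5, 12.4, 0.8]
grip_width: 0.0006
grip_force: 6.6
```

```bash
python3 -m handwheel '[[-0.004,-0.001,0,-0.001],[-0.004,-0.001,0,-0.001]]'
```

```text
time: 7.03
position: [0.4635, 0.0073, 0.0627]
tool_rot: [0.607, 0.794, -0.001, -0.005]
ft_force: [-5.7, 6.9, 1.0]
grip_width: 0.0003
grip_force: 4.4
```

```bash
python3 -m handwheel '[[-0.003,-0.001,0,-0.001],[-0.003,-0.001,0,-0.001]]'
```

```text
time: 7.2
position: [0.4634, 0.0065, 0.0627]
tool_rot: [0.605, 0.796, -0.001, -0.005]
ft_force: [-4.5, 9.2, 0.6]
grip_width: 0.0002
grip_force: 5.4
```

Another tooth just passed at y of about 0.008, and the push is still soft, so the stopper isn't home yet.

```bash
python3 -m handwheel '[[-0.004,-0.001,0,-0.001],[-0.004,-0.001,0,-0.001]]'
python3 -m handwheel '[[-0.004,-0.001,0,-0.001],[-0.004,-0.001,0,-0.001]]'
```

```text
time: 7.37
position: [0.4632, 0.0059, 0.0626]
tool_rot: [0.603, 0.798, -0.001, -0.005]
ft_force: [-4.7, 12.7, -0.1]
grip_width: 0.0006
grip_force: 7.0
time: 7.53
position: [0.4631, 0.0052, 0.0626]
tool_rot: [0.601, 0.799, -0.001, -0.006]
ft_force: [-4.4, 17.1, -0.1]
grip_width: 0.0004
grip_force: 8.3
```

```bash
python3 -m handwheel '[[-0.004,-0.001,0,-0.001],[-0.004,-0.001,0,-0.001]]'
```

```text
time: 7.7
position: [0.463, 0.0046, 0.0626]
tool_rot: [0.598, 0.801, -0.0, -0.006]
ft_force: [-3.9, 19.0, 1.3]
grip_width: 0.0007
grip_force: 9.6
```

```bash
python3 -m handwheel '[[-0.004,-0.001,0,-0.001],[-0.004,-0.001,0,-0.001]]'
```

```text
time: 7.87
position: [0.4629, 0.004, 0.0626]
tool_rot: [0.596, 0.803, -0.0, -0.007]
ft_force: [-2.8, 22.9, 0.8]
grip_width: 0.0008
grip_force: 11.1
```

```bash
python3 -m handwheel '[[-0.003,-0.001,0,-0.001],[-0.003,-0.001,0,-0.001]]'
```

```text
time: 8.03
position: [0.4628, 0.0036, 0.0626]
tool_rot: [0.594, 0.805, 0.0, -0.007]
ft_force: [-2.5, 24.3, 0.4]
grip_width: 0.0002
grip_force: 12.1
```

The push climbed steeply to about 24 N, so the stopper is home. I hold briefly to confirm, then back off along clamp +y.

```bash
python3 -m handwheel '[[0,0,0,0],[0,0,0,0]]'
python3 -m handwheel '[[0.01,0,0,0],[0.02,0,0,0],[0.03,0,0,0],[0.05,0,0,0],[0.08,0,0,0],[0.1,0,0,0],[0.1,0,0,0]]'
python3 -m handwheel '[[0,0,-0.1,0],[0,0,-0.2,0],[0,0,-0.2,0],[0.2,0,-0.3,0],[0.3,0,-0.3,0],[0.5,0,-0.3,0],[0.6,0,-0.3,0],[0.7,0,-0.3,0],[0.8,0,-0.3,0],[0.8,0,-0.3,0],[0.8,0,-0.3,0],[0.8,0,-0.3,0]]'
python3 - <<'E'
from loc import *
o=robot.get_obs(); print(o['time'],o['position'],o['ft_force'],R.from_quat(o['tool_rot']).as_matrix()[:2,:2])
for c in('top','scene'):
    d=vision.camera(c); f=d['frame']; M=T(c,d)
    r=red(f)
    if c=='top':
        cv2.imwrite('pics/t3.png',cv2.resize(f[150:350,250:410][:,:,::-1],None,fx=3,fy=3,interpolation=cv2.INTER_CUBIC))
    if r.sum()>50:
        r=big(r); h=cv2.convexHull(np.argwhere(r)[:,::-1].astype(np.float32)); m=cv2.moments(h); print(c,r.sum(),onz(d,M,[m['m01']/m['m00'],m['m10']/m['m00']],.078))
E
```

```text
time: 8.2
position: [0.4628, 0.0036, 0.0626]
tool_rot: [0.594, 0.805, 0.0, -0.007]
ft_force: [-1.9, 24.3, 1.0]
grip_width: 0.0006
grip_force: 11.9
time: 8.78
position: [0.4589, 0.0277, 0.0636]
tool_rot: [0.592, 0.806, -0.0, 0.0]
ft_force: [-0.1, -0.2, 0.4]
grip_width: 0.0004
grip_force: 0.0
time: 9.78
position: [0.3876, 0.2556, 0.1533]
tool_rot: [0.592, 0.806, -0.0, 0.0]
ft_force: [0.2, -0.3, 0.2]
grip_width: 0.0004
grip_force: 0.0
9.7833 [0.38761018 0.25560108 0.15327281] [ 0.24227987 -0.27156972  0.19897881] [[-0.29970981  0.95403035]
 [ 0.95403023  0.29970996]]
top 252 [ 0.46991666 -0.01538068  0.078     ]
scene 393 [ 0.47164984 -0.00969922  0.078     ]
```

View pics/t3.png

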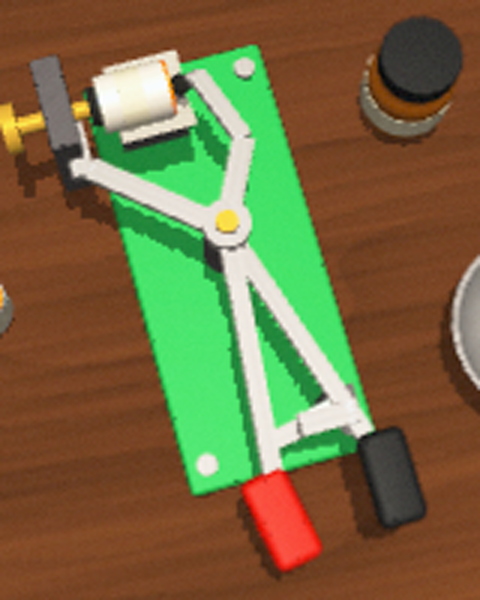

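The ratchet holds: the red paddle stays closed at crop (520, 282), i.e. (0.471, -0.016), which fits the 0.19 tooth, and the orange stopper is nearly flush. My hand has been off it for over a second. Now I go above the middle of the paddle.

```bash
python3 -m handwheel '[[-0.1,0,0,0],[-0.2,0,0,0],[-0.3,0,0,0],[-0.42,0,0,0],[-0.54,0,0,0],[-0.66,-0.003,0,0],[-0.78,-0.004,0,0],[-0.87,-0.006,0,0],[-0.92,-0.006,0,0],[-0.949,-0.006,0,0],[-0.949,-0.006,0.1,0],[-0.949,-0.006,0.16,0],[-0.949,-0.006,0.18,0],[-0.949,-0.006,0.18,0],[-0.949,-0.006,0.18,0]]'
python3 - <<'E'
from loc import *
o=robot.get_obs(); print(o['time'],o['position'],o['ft_force'])
d=vision.camera('scene'); f=d['frame']
cv2.imwrite('pics/s4.png',cv2.resize(f[120:320,270:470][:,:,::-1],None,fx=3,fy=3,interpolation=cv2.INTER_CUBIC))
E
```

```text
time: 11.13
position: [0.4706, -0.0165, 0.0995]
tool_rot: [0.592, 0.806, -0.0, -0.0]
ft_force: [0.5, -0.2, -0.0]
grip_width: -0.0
grip_force: 0.0
11.1333 [ 0.47059477 -0.01650792  0.0995199 ] [ 0.54118042 -0.23304245 -0.01315601]
```

View pics/s4.png

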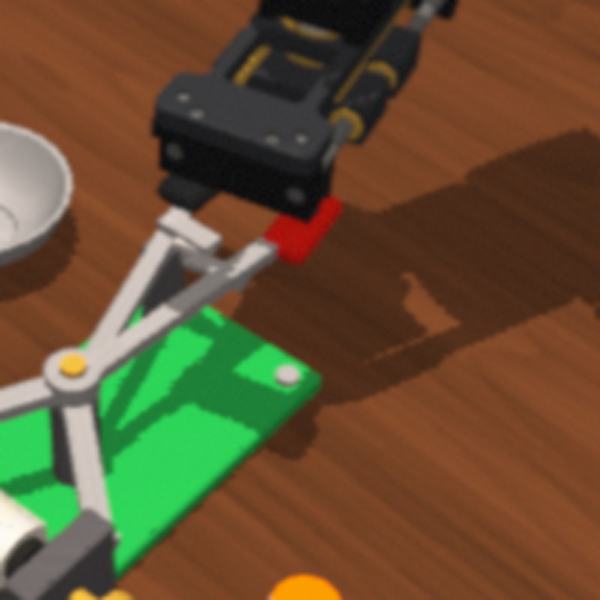

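The scene crop shows the gripper over the red paddle (crop (225, 300)), hiding most of it, with nothing touching. I descend in small steps.

```bash
python3 -m handwheel '[[0,0,0.01,0],[0,0,0.02,0],[0,0,0.03,0],[0,0,0.03,0]]'
python3 -m handwheel '[[0,0,0.005,0],[0,0,0.01,0],[0,0,0.01,0]]'
```

```text
time: 11.52
position: [0.4707, -0.0162, 0.0903]
tool_rot: [0.592, 0.806, -0.0, -0.0]
ft_force: [0.3, 0.3, 0.0]
grip_width: 0.0004
grip_force: 0.0
time: 11.77
position: [0.4708, -0.0163, 0.0875]
tool_rot: [0.592, 0.806, 0.0, 0.0]
ft_force: [-0.3, 0.8, 2.3]
grip_width: 0.0001
grip_force: 1.1
```

```bash
python3 -m handwheel '[[0,0,0.005,0],[0,0,0.005,0]]'
```

```text
time: 11.93
position: [0.4708, -0.0164, 0.0858]
tool_rot: [0.592, 0.806, -0.0, 0.0]
ft_force: [-0.1, 0.1, -0.1]
grip_width: 0.0003
grip_force: 0.0
```

```bash
python3 -m handwheel '[[0,0,0.004,0],[0,0,0.004,0]]'
```

```text
time: 12.1
position: [0.4707, -0.0164, 0.0844]
tool_rot: [0.592, 0.806, -0.0, -0.0]
ft_force: [-0.8, 0.1, 0.5]
grip_width: 0.0003
grip_force: 0.0
```

The force rose to 2.3 N and then vanished, so the paddle has probably sprung out. I lift straight up and look.

```bash
python3 -m handwheel '[[0,0,-0.05,0],[0,0,-0.15,0],[0,0,-0.25,0],[0,0,-0.35,0],[0,0,-0.4,0],[0,0,-0.4,0]]'
python3 -m handwheel '[[0.1,0,0,0],[0.2,0,0,0],[0.3,0,0,0],[0.4,0,0,0],[0.5,0,0,0],[0.6,0,0,0],[0.7,0,0,0],[0.8,0,0,0],[0.8,0,0,0],[0.8,0,0,0]]'
python3 - <<'E'
from loc import *
o=robot.get_obs(); print(o['time'],o['position'],o['ft_force'])
for c in('top','scene'):
    d=vision.camera(c); f=d['frame']; M=T(c,d)
    r=red(f)
    if c=='top':
        cv2.imwrite('pics/t5.png',cv2.resize(f[150:350,250:410][:,:,::-1],None,fx=3,fy=3,interpolation=cv2.INTER_CUBIC))
    if r.sum()>50:
        r=big(r); h=cv2.convexHull(np.argwhere(r)[:,::-1].astype(np.float32)); m=cv2.moments(h); print(c,r.sum(),onz(d,M,[m['m01']/m['m00'],m['m10']/m['m00']],.078))
E
```

```text
time: 12.6
position: [0.4731, -0.0169, 0.2081]
tool_rot: [0.592, 0.806, 0.001, 0.004]
ft_force: [0.2, 0.8, 0.4]
grip_width: 0.0005
grip_force: 0.0
time: 13.43
position: [0.3978, 0.2135, 0.2037]
tool_rot: [0.591, 0.807, -0.001, -0.001]
ft_force: [-0.1, -0.9, 0.9]
grip_width: 0.0002
grip_force: 0.0
13.4333 [0.39781222 0.2135022  0.2037083 ] [-0.14168853 -0.86467141  0.93739511]
top 228 [0.47243349 0.01259785 0.078     ]
scene 425 [0.47454985 0.01811468 0.078     ]
```

View pics/t5.png

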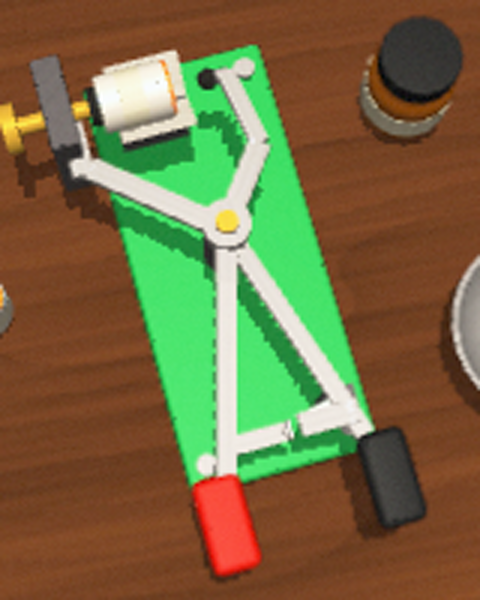

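The paddle is back exactly where it was when open (0.4724, 0.0126). The nose is clear at crop (78, 208), and the tin sits in its cradle with only a thin orange rim showing at (98, 176).

```bash
python3 -c "from rig import job; print(job.hand_in())"
```

```text
the job is handed in; nothing more can be done
None
```

The tin is sealed and in its cradle: I pushed the stopper home with about 24 N, the ratchet held the clamp shut alone for over a second, then pressing the handle down let it spring fully open, and the job is handed in.

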